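# Park the sieve scraper in the sloping rack

### The arm

A 6-joint arm with a two-finger parallel gripper is mounted at the origin on the work surface. World frame = base frame: x ahead of the robot, y to its left, z up, the work surface at z = 0. Lengths are in m, angles in degrees, forces in N, time in s.
With the tool pointing down it reaches from about 0.3 to 0.75 m from the base axis. Payload 8.5 kg.
Tool frame: the origin (TCP) lies midway between the tips of the shut fingers; the grasp point (between the pads) lies grasp_offset behind it (grasp_offset is the distance from the TCP to the grasp point, in m); z points along the fingers, y is the line along which they close (so a half turn about z gives the same grasp; the last joint's range is limited). The gripper opens to 85 mm and grips with 20 to 120 N. Pads are 22 mm wide; open, the fingers measure 114 mm over their backs; the gripper's body (76 mm by 85 mm) begins 54 mm behind the grasp point. The pads swing forward as they close: fully open they stand 13 mm farther back than shut.
Start: joints at [-81.205, 21.807, 74.336, -0, 83.858, -12.336], TCP at [0.198, -0.513, 0.231] pointing down, gripper open.
Joint ranges: [-178.18, 178.18], [-50.72, 133.34], [12.68, 142.11], [-81.47, 261.47], [9.98, 163.14], [-165.26, 165.26]. Speed limits (degrees/s): [136.94, 136.94, 180, 180, 180, 180].

### API

Orientations are given as a 3x3 rotation matrix whose columns are the frame's x, y, z axes.
In Python, from rig import observe, get_image, camera_params, close_job, grasp_offset gives the robot as it stands.
- The arm moves only by the shell command python3 -m handwheel 'ROWS' [OPENING] [FORCE]. ROWS is JSON, a list of rows, each a list of 2 entries, a list of its own where there are three numbers: the shift along the tool's x, y, z as a fraction of full scale, then the turn, a rotation vector about the tool's x, y, z as a fraction of full scale. In form: [[[dx, dy, dz], [ax, ay, az]], ...]. A call has 1 to 10 rows; each row is the pose to reach, as a shift and turn from the pose commanded when the call began, along the tool's axes at that moment, turning the shorter way round; what a row does not reach only later rows make up. Full scale, the value 1, is 0.5 m for a shift and pi rad for a turn. A row lasts 1/10 s, in which the tool goes at most 50 mm and 8.59 degrees, less where a joint would pass 70% of its speed; a pose out of reach is approached as far as the arm can. A call with a number of a shift or a turn outside -1 to 1 is refused whole. A call with a gripper value outside its range is refused whole. OPENING is the opening, from 0 (shut) to 1 (fully open), set as the call begins (- or left out, the last holds). The fingers move at their own pace and stop on an object; FORCE is the grip in N (left out, the last holds). Time passes only in rows, so rows that repeat a pose let the fingers close. It gives the time, the measured TCP pose, the force, the opening and the grip force at its end, in the units of the state.
- observe(): the state, without advancing time (a new reading comes with each control period).
- get_image(name): name is "side" or "top" or "wrist"; returns (picture, depth): 400x640x3 uint8, red, green, blue; 400x640 float32, m along the optical axis (not along the pixel's ray), 0 where there is no reading.
- camera_params(name): a dict with "K" (3x3 intrinsics, pixels), "R" (3x3) and "t" (3): a world point X has camera coordinates R X + t. Camera axes: x right, y down, z forward; pixel columns grow to the right and rows downward; lengths in m; the calibration is good to about 2 mm. The wrist camera is an equidistant fisheye: a pixel r from the principal point sees the ray r / f radians off the axis. A picture is of the moment at which its call begins: read the wrist's pose just before it. camera_params takes no time and is no camera call; for the wrist camera it gives the pose at the moment of the call.
- close_job(): hands the job in; it is judged then, once.
The state is a dict: "time_s": time; "q": joint angles; "qvel": joint speeds; "joint_efforts": joint torques, N m; "position": TCP position; "tool_rot": TCP orientation; "ft_force": force on the tool from outside, world axes, zero at the start; "wrist_torque": the same for the moment, N m; "grip_width": finger opening in m; "gripper_force": force on a finger pad.
Only numpy, scipy, OpenCV 4.12 (cv2) and the standard library are available. Lean on these libraries where they do the work, as an engineer would, in place of code of your own. Each camera call takes 0.05 s, during which the arm holds its last target. There are 200 camera calls.

### The job

Pick up the teal sieve scraper lying on the bench and slide it, blade first, fully home into the empty slot of the sloping scraper rack beside the red one, then let go and leave it parked there. The white slot insert has been clamped at an unknown height, so feel for the blue sill and slide the blade in gently, without forcing it; leave the sieve, the bottle and the tub where they stand.

Things in the scene. Friction and masses are not known exactly. Their poses are not given: they have to be found in the camera images.
- scraper: Teal plastic hand scraper, 195 mm long, about 90 g, lying flat. Origin: underside at the place to grip, near its centre of mass. x points to the handle end, z up out of the flat. Handle 26 mm wide (y), z 0 to 22 mm, x -35 to +70 mm. Blade: plate 60 mm wide, z 0 to 4 mm, from x=-35 to its straight tip edge at x=-125 mm.
- blade_tip (a point): Middle of the scraper's blade tip edge, at mid thickness: (-125, 0, 2) mm in the scraper's frame.
- rack: Grey fixed stand, base plate 180 x 210 x 10 mm; origin: centre of its underside. x points to the side where the slots open (to the robot's left, roughly), z up. Between two grey cheeks it holds a white sloping block, the insert, with two slots: the one at -y is empty; the one at +y, 90 mm away, holds a red scraper of the same shape.
- guide: Frame of the empty slot, fixed to the rack. x points out of the slot, 40 degrees above horizontal; y across; z normal to the slot, upward. Origin: centre of the slot mouth with the insert at mid height; the insert is clamped up to 10 mm lower or higher along z (not measured). Slot: 7 mm high, 68 mm wide (y), 70 mm deep, from x=0 to its back stop at x=-70 mm.
- sill_edge (a point): Front edge of the sill for the insert at mid height, (14, 0, -3.5) mm in the guide frame; shifts with the insert's unknown height. The slot's blue floor plate (8 mm thick) sticks out level to here, so a blade can be set down on it; the block above (20 mm thick) and below ends at x=0.
- cheek (a point): Inner face of the grey cheek on the -y side of the empty slot, (-43, -49, 0) mm in the guide frame; the cheek spans x -84 to -2 and z -20 to +20 mm there.
- sieve: Bystander: round brass sieve pan, 124 mm across, 45 mm tall; origin at the centre of its underside.
- vial: Bystander: glass bottle with blue cap, 52 mm across, 110 mm tall; origin at the centre of its underside.
- tub: Bystander: white plastic tub with green lid, 100 mm across, 160 mm tall; origin at the centre of its underside.
There are look-alikes about, which are no part of the job. What is meant by the scraper is not purple, and is the smaller of those in its own colour.

How it is judged:
By the outcome, as a careful person would: the job done as asked, in the order asked, and still so for the second after the job is handed in, with the robot touching nothing.
It also fails if it takes over 42 s, if anything falls off the work surface, if the arm or the gripper's body presses on something with over 40 N, if the wrist force passes 120 N, or if a joint passes its speed limit or range.

## Working session

There is one attempt and no reset: what is moved stays moved. The work goes in short steps, Python scripts to look and compute and a shell command to move; the robot and the scene stay as the last step left them, time stands still between calls to the robot, and variables do not carry over. Pictures are saved under pics/ and viewed, at most 10 in all, crops included, and the job is handed in when it is done.

```bash
ls; mkdir -p pics; python3 - <<'E'
from rig import *
import cv2,numpy as np
print(grasp_offset, observe())
for n in ["top","side"]:
    p,d=get_image(n); np.savez(f"{n}.npz",p=p,d=d,**camera_params(n)); cv2.imwrite(f"pics/{n}.png",p[:,:,::-1])
    print(n,camera_params(n))
E
```

```text
pics
0.0187 {'time_s': 0.0, 'q': array([-8.12059537e+01,  2.18412708e+01,  7.43853250e+01,  1.39728994e-03,
        8.38585060e+01, -1.23368413e+01]), 'qvel': array([ 0.06329917,  0.03033443, -0.01114647, -0.03382605, -0.14248075,
        0.03524638]), 'joint_efforts': array([-1.38788284e-03, -4.48468244e+01, -2.31278229e+01, -2.95056579e-04,
        4.77520778e-03,  2.19373788e-06]), 'position': array([ 0.19822273, -0.51271991,  0.23070579]), 'tool_rot': array([[ 9.32760310e-01,  3.60497105e-01, -2.03115885e-04],
       [ 3.60497001e-01, -9.32759212e-01,  1.47155170e-03],
       [ 3.41031913e-04, -1.44582768e-03, -9.99998897e-01]]), 'ft_force': array([-0.04898103, -0.11718978,  0.15620641]), 'wrist_torque': array([ 0.01733772,  0.05358084, -0.00039649]), 'gripper_force': 0.0, 'grip_width': 0.08598522356864556}
top {'K': array([[378.59513384,   0.        , 319.14011852],
       [  0.        , 378.59513384, 197.68092329],
       [  0.        ,   0.        ,   1.        ]]), 'R': array([[-3.86062826e-03, -9.99612671e-01,  2.75609198e-02],
       [-9.91678659e-01,  2.80485825e-04, -1.28737557e-01],
       [ 1.28679962e-01, -2.78285838e-02, -9.91295636e-01]]), 't': array([-0.04531176,  0.55892723,  1.37716281])}
side {'K': array([[430.25008627,   0.        , 317.17240463],
       [  0.        , 430.25008627, 204.63235395],
       [  0.        ,   0.        ,   1.        ]]), 'R': array([[-0.71697974, -0.69683857, -0.01886964],
       [-0.47020819,  0.50342813, -0.72488922],
       [ 0.51463028, -0.51085822, -0.68860697]]), 't': array([0.3899667 , 0.33779817, 1.04022392])}
```

View pics/top.png

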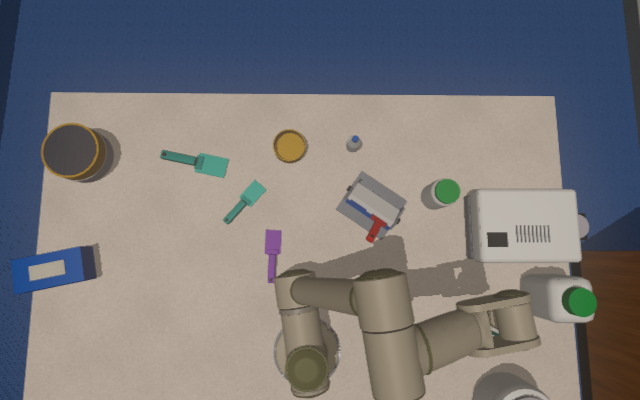

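View pics/side.png

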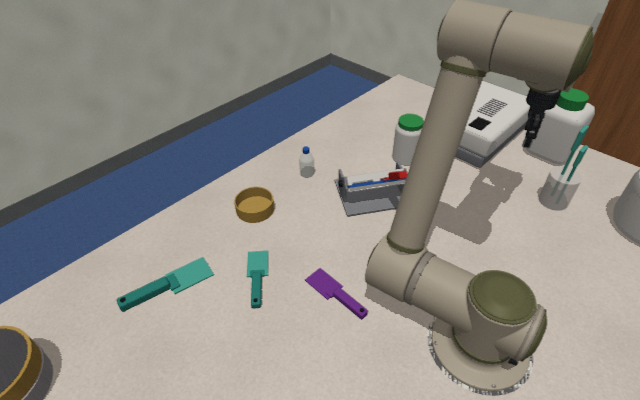

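The top view shows the small teal scraper with its blade at (255,188) and handle end at (228,221). The rack is at (371,206), with the blue sill at (355,207) and the red scraper at (375,230). The sieve is at (290,146), the bottle at (354,143) and the tub at (445,192).

```bash
cat > h.py <<'E'
import numpy as np,cv2
def load(n):
    f=np.load(n+".npz"); return f['p'],f['d'],f['K'],f['R'],f['t']
def cloud(d,K,R,t):
    v,u=np.mgrid[:d.shape[0],:d.shape[1]]
    c=np.stack([(u-K[0,2])/K[0,0]*d,(v-K[1,2])/K[1,1]*d,d],-1)
    return (c-t)@R   # R^T(c-t)
def proj(X,K,R,t):
    c=np.atleast_2d(X)@R.T+t; return c[:,:2]/c[:,2:]*[K[0,0],K[1,1]]+K[:2,2]
E
python3 - <<'E'
from h import *
for n,box in (("top",(180,225,215,270)),("side",(240,310,240,275))):
    p,d,K,R,t=load(n); W=cloud(d,K,R,t)
    h=cv2.cvtColor(p,cv2.COLOR_RGB2HSV)
    m=(h[...,0]>75)&(h[...,0]<97)&(h[...,1]>90)
    b=np.zeros_like(m); b[box[0]:box[1],box[2]:box[3]]=1; m&=b&(d>0)
    P=W[m]; print(n,m.sum(),'z pct',np.percentile(P[:,2],[2,25,50,75,98]).round(4))
    r=cv2.minAreaRect(P[:,:2].astype(np.float32)*1000); print(r, cv2.boxPoints(r).round(1).tolist())
    bl=P[(P[:,2]<.011)];ha=P[P[:,2]>.014]
    print('blade',bl[:,:2].mean(0),'handle',ha[:,:2].mean(0),len(bl),len(ha))
    print('table z',np.median(W[250:260,180:200,2]) )
p,d,K,R,t=load("top")
c=cv2.resize(p[165:250,325:415],None,fx=6,fy=6,interpolation=cv2.INTER_CUBIC)
p2,d2,*_=load("side")
c2=cv2.resize(p2[155:225,325:425],None,fx=6,fy=6,interpolation=cv2.INTER_CUBIC)
cv2.imwrite("pics/rack_top.png",c[:,:,::-1]); cv2.imwrite("pics/rack_side.png",c2[:,:,::-1])
E
```

```text
top 463 z pct [-0.0019  0.0032  0.0065  0.0188  0.0269]
((543.3191528320312, 242.09750366210938), (57.224281311035156, 187.6201171875), 47.92422103881836) [[454.5, 283.70001220703125], [593.7999877929688, 158.0], [632.0999755859375, 200.5], [492.8999938964844, 326.20001220703125]]
blade [0.58201059 0.2070998 ] handle [0.51110689 0.2692405 ] 317 133
table z 0.0003030061569026792
side 793 z pct [0.0019 0.005  0.0076 0.022  0.0257]
((540.419189453125, 243.10691833496094), (57.221343994140625, 195.54379272460938), 49.218528747558594) [[447.70001220703125, 285.29998779296875], [595.7999877929688, 157.60000610351562], [633.0999755859375, 200.89999389648438], [485.1000061035156, 328.6000061035156]]
blade [0.57811513 0.20959239] handle [0.50378347 0.27448661] 464 314
table z 0.0008341727086018007
```

View pics/rack_top.png

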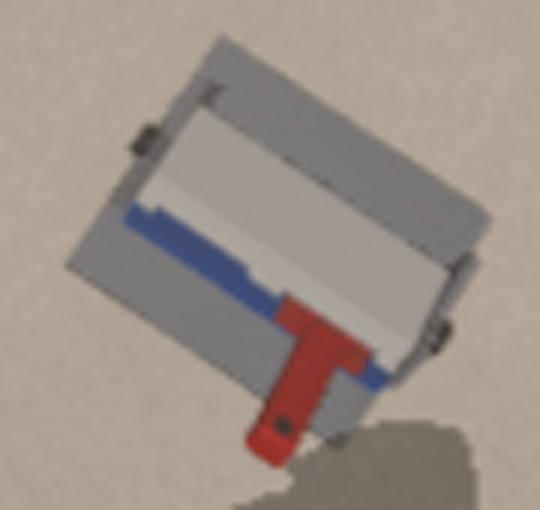

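View pics/rack_side.png

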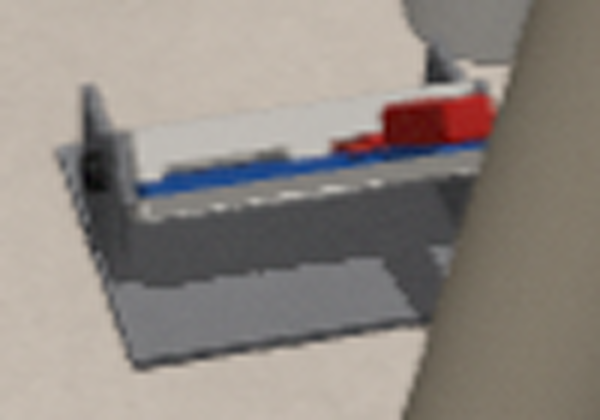

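The crops show the rack's base corners near (222,37), (490,220) and (68,265) in the top crop. The blue sill runs along the lower-left side, and the empty slot mouth shows at about (225,165) in the side crop. The red scraper sits in the other slot, nearer the robot.

```bash
python3 - <<'E'
from h import *
p,d,K,R,t=load("top"); W=cloud(d,K,R,t)
def ray(u,v,z):
    r=R.T@np.array([(u-K[0,2])/K[0,0],(v-K[1,2])/K[1,1],1]); c=-R.T@t
    return c+r*(z-c[2])/r[2]
cr=[ray(325+a/6-.4,165+b/6-.4,.01) for a,b in((222,37),(490,220),(68,265))]
A,B,C=cr; print(np.round(cr,4), np.linalg.norm(A-B),np.linalg.norm(A-C), np.degrees(np.arctan2(*(A-B)[1::-1])),np.degrees(np.arctan2(*(C-A)[1::-1])), 'centre',(B+C)/2)
# blue sill cloud
for n,(r0,r1,c0,c1) in (("top",(165,250,325,415)),("side",(155,225,325,410))):
    p,d,K,R,t=load(n); W=cloud(d,K,R,t); h=cv2.cvtColor(p,cv2.COLOR_RGB2HSV)
    m=np.zeros(d.shape,bool); m[r0:r1,c0:c1]=1
    bl=m&(h[...,0]>100)&(h[...,0]<125)&(h[...,1]>120)&(d>0)
    P=W[bl]; print(n,'blue',len(P),P.mean(0), np.percentile(P[:,2],[5,50,95]))
    rd=m&((h[...,0]<6)|(h[...,0]>174))&(h[...,1]>120)&(d>0); Q=W[rd]; print('red',len(Q),Q.mean(0),Q.min(0),Q.max(0))
p,d,K,R,t=load("top"); W=cloud(d,K,R,t)
for nm,(v,u) in dict(sieve=(146,290),vial=(143,354),tub=(190,446)).items(): print(nm,W[v-2:v+3,u-2:u+3].reshape(-1,3).mean(0).round(3), W[v-14:v+14,u-14:u+14,2].max())
E
```

```text
[[ 0.6668 -0.2113  0.01  ]
 [ 0.5484 -0.3806  0.01  ]
 [ 0.5199 -0.1108  0.01  ]] 0.20664073494735033 0.178053837047013 55.0193109223415 145.6456087321782 centre [ 0.53411448 -0.24573053  0.01      ]
top blue 23 [ 0.48999636 -0.21232903  0.09863707] [0.093999   0.09920161 0.10139866]
red 216 [ 0.43939564 -0.23311772  0.14952969] [ 0.39206239 -0.27859044 -0.00561135] [ 0.48808069 -0.19836559  0.18987188]
side blue 112 [ 0.49905765 -0.19672589  0.09863843] [0.09334098 0.09902838 0.10268977]
red 139 [ 0.42591188 -0.21571902  0.15909348] [ 0.39029581 -0.25429781  0.08603478] [ 0.4931544  -0.19593952  0.19097339]
sieve [0.765 0.065 0.005] 1.4383792399053532
vial [ 0.739 -0.167  0.142] 1.4383792399053532
tub [ 0.562 -0.461  0.212] 1.4383792399053532
```

```bash
python3 -m handwheel '[[[0.70,-0.57,-0.16],[0,0,-0.65]],[[0.70,-0.57,-0.16],[0,0,-0.65]],[[0.70,-0.57,-0.16],[0,0,-0.65]],[[0.70,-0.57,-0.16],[0,0,-0.65]],[[0.70,-0.57,-0.16],[0,0,-0.65]],[[0.70,-0.57,-0.16],[0,0,-0.65]],[[0.70,-0.57,-0.16],[0,0,-0.65]],[[0.70,-0.57,-0.16],[0,0,-0.65]],[[0.70,-0.57,-0.16],[0,0,-0.65]],[[0.70,-0.57,-0.16],[0,0,-0.65]]]' 1
python3 - <<'E'
from rig import *
from h import *
print(observe()['time_s'],observe()['position'],observe()['q'])
c=camera_params("wrist"); p,d=get_image("wrist"); print(c, -c['R'].T@c['t'])
np.savez("wrist.npz",p=p,d=d,**c); cv2.imwrite("pics/w1.png",p[:,:,::-1])
p,d,K,R,t=load("side"); print(proj([[.562,-.461,.212],[.562,-.461,.16],[.739,-.167,.142]],K,R,t))
E
```

```text
time_s: 1.1
position: [0.4234, -0.1171, 0.3122]
tool_rot: [[-0.305, 0.952, 0.002], [0.952, 0.305, 0.0], [-0.0, 0.002, -1.0]]
ft_force: [-0.7, -0.5, -0.8]
grip_width: 0.0854
gripper_force: 0.0
1.1 [ 0.42340408 -0.11714473  0.3121548 ] [-3.10131618e+01  7.41779781e+00  8.09636735e+01  5.64968049e-02
  9.15463783e+01 -4.87473731e+01]
{'K': array([[309.70691629,   0.        , 319.85549796],
       [  0.        , 309.70691629, 195.96826939],
       [  0.        ,   0.        ,   1.        ]]), 'R': array([[ 0.95230292,  0.30515273,  0.00097718],
       [ 0.28978677, -0.90534383,  0.31044513],
       [ 0.09561787, -0.29535463, -0.9505908 ]]), 't': array([-0.36913036, -0.29440158,  0.38196105])} [ 0.4003153  -0.04107955  0.4548449 ]
[[409.43008076 109.96431074]
 [407.44946344 123.44253674]
 [309.17014264 144.53084409]]
```

View pics/w1.png

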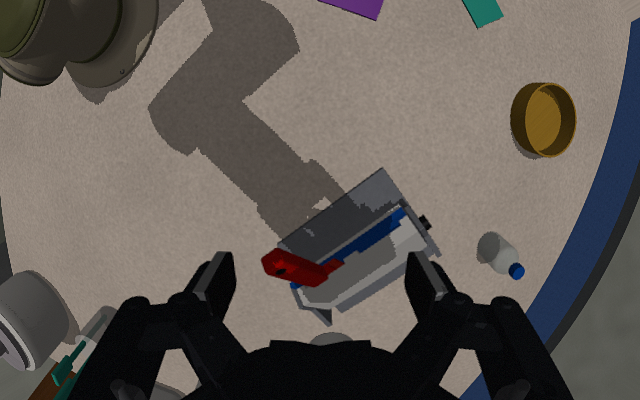

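The wrist view shows the rack from its open side. The blue sill runs from about (340,255) to (405,212), the red handle is at (295,268), and the near base corner is at (383,168).

```bash
python3 - <<'E'
from h import *
p=load("wrist")[0]
c=cv2.resize(p[160:260,315:445],None,fx=6,fy=6,interpolation=cv2.INTER_CUBIC)
cv2.imwrite("pics/w1c.png",c[:,:,::-1])
E
```

```text
(no output)
```

View pics/w1c.png

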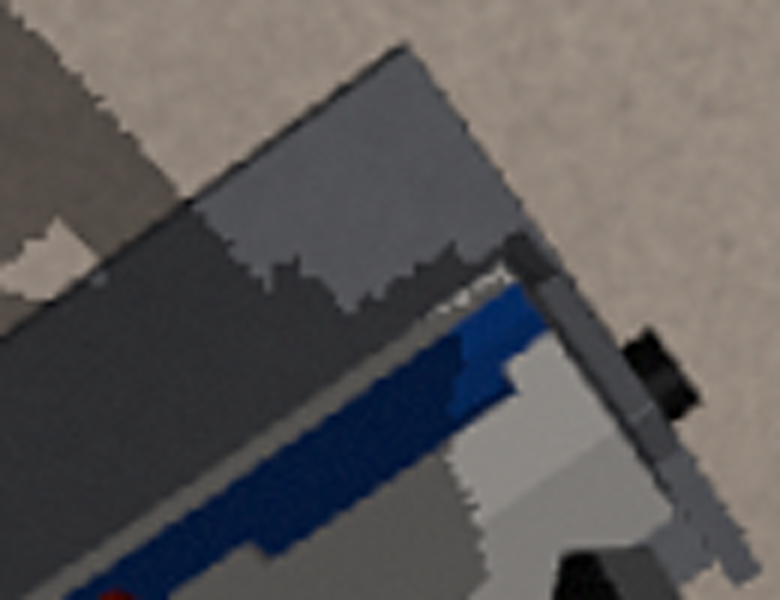

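The enlarged crop shows the base corner at (405,45). The blue front edge runs from (70,596) to (515,287), and the slot-mouth steps are at (245,543)/(265,557) for +y and (505,360)/(518,392) for -y.

```bash
cat > fit.py <<'E'
from h import *
from scipy.optimize import least_squares
cam={n:load(n)[2:] for n in("top","side","wrist")}
def pj(n,X):
    K,R,t=cam[n]; X=np.atleast_2d(X)
    if n!="wrist": return proj(X,K,R,t)
    c=X@R.T+t; r=np.linalg.norm(c[:,:2],axis=1); th=np.arctan2(r,c[:,2])
    return c[:,:2]/r[:,None]*(th*K[0,0])[:,None]+K[:2,2]
org={"top":(325,165),"side":(325,155),"wrist":(315,160)}
def px(n,a,b): return np.array([(a+.5)/6-.5+org[n][0],(b+.5)/6-.5+org[n][1]])
def frames(v):
    x,y,yaw,mx,mz=v[:5]; c,s=np.cos(yaw),np.sin(yaw); Rk=np.array([[c,-s,0],[s,c,0],[0,0,1]])
    e=np.radians(40); Rg=Rk@np.array([[np.cos(e),0,-np.sin(e)],[0,1,0],[np.sin(e),0,np.cos(e)]])
    T=np.array([x,y,0]); return Rk,T,Rg,T+Rk@[mx,-.045,mz]
base=[("top",222,37,-1,-1),("top",490,220,-1,1),("top",68,265,1,-1),("wrist",405,45,1,-1),("side",138,365,1,-1),("side",57,150,-1,-1)]
gp=[("wrist",245,543,0,34,-3.5),("wrist",265,557,0,34,3.5),("wrist",505,360,0,-34,-3.5),("wrist",518,392,0,-34,3.5)]
gl=[("wrist",(70,596),(500,297),14,-11.5),("side",(145,196),(375,163),14,-11.5)]
def line(n,a,b,gx,gz,Rg,O):
    A,B=px(n,*a),px(n,*b); nn=np.array([-(B-A)[1],(B-A)[0]]);nn/=np.linalg.norm(nn)
    return (pj(n,[O+Rg@[gx/1e3,y/1e3,gz/1e3] for y in(-30,30)])-A)@nn
def res(v,lab=False):
    Rk,T,Rg,O=frames(v); r=[]
    for n,a,b,sx,sy in base: r.append(pj(n,T+Rk@[sx*.09,sy*.105,.01])[0]-px(n,a,b))
    for n,a,b,gx,gy,gz in gp: r.append(pj(n,O+Rg@np.array([gx,gy,gz])/1e3)[0]-px(n,a,b))
    for l in gl: r.append(line(*l,Rg,O))
    return np.array(r) if lab else np.concatenate(r)
E
python3 - <<'E'
from fit import *
s=least_squares(res,[.534,-.246,np.radians(145.3),.03,.09],loss='soft_l1')
print(s.x,np.degrees(s.x[2])); print(res(s.x,True).round(2))
Rk,T,Rg,O=frames(s.x); print('mouth',O,'sill',O+Rg@[.014,0,-.0035]); np.save("guide.npy",np.c_[Rg,O])
J=s.jac; print('sd(px1)',np.sqrt(np.diag(np.linalg.inv(J.T@J))))
E
```

```text
[ 0.53407565 -0.24433687  2.53762062  0.03986849  0.09375155] 145.39495151256043
[[-0.58 -0.22]
 [ 0.34 -0.02]
 [-1.04  0.08]
 [ 0.29 -0.67]
 [-1.32 -0.48]
 [-0.49 -0.66]
 [ 0.5  -0.2 ]
 [-0.47  1.7 ]
 [-0.58  1.2 ]
 [-0.   -0.02]
 [-0.28 -0.3 ]
 [ 0.46  0.41]]
mouth [ 0.52681668 -0.18465602  0.09375155] sill [ 0.51613765 -0.17728766  0.10006942]
sd(px1) [0.00152752 0.00109656 0.01059957 0.00278864 0.00463049]
```

```bash
python3 -m handwheel '[[[0.66,0.41,0.1],[0,0,-0.173]],[[0.66,0.41,0.1],[0,0,-0.173]],[[0.66,0.41,0.1],[0,0,-0.173]],[[0.66,0.41,0.1],[0,0,-0.173]],[[0.66,0.41,0.32],[0,0,-0.173]],[[0.66,0.41,0.32],[0,0,-0.173]],[[0.66,0.41,0.32],[0,0,-0.173]],[[0.66,0.41,0.32],[0,0,-0.173]],[[0.66,0.41,0.32],[0,0,-0.173]],[[0.66,0.41,0.32],[0,0,-0.173]]]'
python3 - <<'E'
from rig import *
from h import *
c=camera_params("wrist"); p,d=get_image("wrist"); 
np.savez("w2.npz",p=p,d=d,**c); cv2.imwrite("pics/w2.png",p[:,:,::-1])
K,R,t=c['K'],c['R'],c['t']; C=-R.T@t
h=cv2.cvtColor(p,cv2.COLOR_RGB2HSV); m=((h[...,0]>75)&(h[...,0]<97)&(h[...,1]>90)).astype(np.uint8)
n,l,s,ce=cv2.connectedComponentsWithStats(m)
for i in range(1,n):
    if s[i,4]<300: continue
    v,u=np.nonzero(l==i)
    q=np.stack([u,v],1)-K[:2,2]; r=np.linalg.norm(q,axis=1); th=r/K[0,0]
    ray=np.c_[q/r[:,None]*np.sin(th)[:,None],np.cos(th)]@R
    P=C+ray*((.004-C[2])/ray[:,2])[:,None]
    print(s[i],cv2.minAreaRect(P[:,:2].astype(np.float32)*1000),cv2.boxPoints(cv2.minAreaRect(P[:,:2].astype(np.float32)*1000)).tolist())
E
```

```text
time_s: 2.15
position: [0.5202, 0.2561, 0.1476]
tool_rot: [[-0.745, 0.667, -0.006], [0.667, 0.745, -0.001], [0.004, -0.005, -1.0]]
ft_force: [0.1, -0.9, 1.2]
grip_width: 0.0853
gripper_force: 0.0
[ 295  107   60  182 7121] ((542.4868774414062, 243.0411376953125), (59.586204528808594, 193.36244201660156), 48.597511291503906) [[450.2644958496094, 284.6334228515625], [595.30224609375, 156.7542724609375], [634.709228515625, 201.4488525390625], [489.6715087890625, 329.3280029296875]]
[ 439  146  174  132 8097] ((705.4974975585938, 443.6021423339844), (272.95391845703125, 79.59361267089844), 77.97139739990234) [[638.1326904296875, 318.41534423828125], [715.978759765625, 301.82806396484375], [772.8623046875, 568.7889404296875], [695.0162353515625, 585.376220703125]]
```

View pics/w2.png

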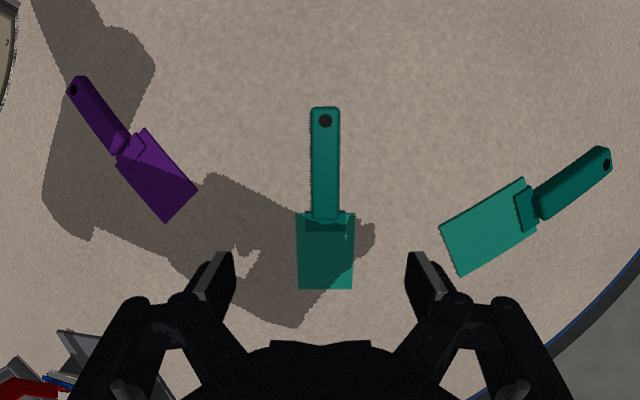

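The wrist view shows the scraper aligned under the gripper, with its tip edge at (325,289) and handle end at (325,108). The measured width of 59.6 mm and length of 193 mm match the given sizes. Next I descend and grip.

```bash
python3 -m handwheel '[[[0.006,0.01,0.1],[0,0,-0.002]],[[0.006,0.01,0.18],[0,0,-0.002]],[[0.006,0.01,0.24],[0,0,-0.002]],[[0.006,0.01,0.27],[0,0,-0.002]],[[0.006,0.01,0.285],[0,0,-0.002]],[[0.006,0.01,0.285],[0,0,-0.002]],[[0.006,0.01,0.285],[0,0,-0.002]]]'
python3 -m handwheel '[[[0,0,0],[0,0,0]],[[0,0,0],[0,0,0]],[[0,0,0],[0,0,0]],[[0,0,0],[0,0,0]],[[0,0,0],[0,0,0]],[[0,0,0],[0,0,0]],[[0,0,0],[0,0,0]],[[0,0,0],[0,0,0]],[[0,0,0],[0,0,0]],[[0,0,0],[0,0,0]]]' 0 70
```

```text
time_s: 2.9
position: [0.523, 0.2599, 0.0102]
tool_rot: [[-0.749, 0.663, 0.002], [0.663, 0.749, 0.0], [-0.001, 0.002, -1.0]]
ft_force: [-0.2, 0.7, -0.3]
grip_width: 0.0853
gripper_force: 0.0
time_s: 3.9
position: [0.5224, 0.2605, 0.0094]
tool_rot: [[-0.75, 0.662, 0.001], [0.662, 0.75, 0.0], [-0.0, 0.001, -1.0]]
ft_force: [-1.4, 1.5, 5.0]
grip_width: 0.0239
gripper_force: 70.0
```

```bash
python3 -m handwheel '[[[0,0,-0.05],[0,0,0]],[[0,0,-0.12],[0,0,0]],[[0,0,-0.22],[0,0,0]],[[0,0,-0.32],[0,0,0]],[[0,0,-0.4],[0,0,0]],[[0,0,-0.4],[0,0,0]],[[0,0,-0.4],[0,0,0]]]'
cat > goal.py <<'E'
from rig import *
from h import *
from scipy.spatial.transform import Rotation as Ro
G=np.load("guide.npy"); Rg,O=G[:,:3],G[:,3]
Rt=Rg@np.diag([1,-1,-1])
TIP=np.array([-.125+.0016,0,.0094-.002])   # tip in tool frame
def goal(tip_mm):
    o=observe(); T=np.array(o['tool_rot']); p=np.array(o['position'])
    P=O+Rg@np.array(tip_mm)/1e3-Rt@TIP
    sh=T.T@(P-p)/.5; tu=Ro.from_matrix(T.T@Rt).as_rotvec()/np.pi
    print('TCP goal',P.round(4),'row',sh.round(4),tu.round(4),'dist',np.linalg.norm(P-p).round(3),'deg',np.linalg.norm(tu)*180)
def tipnow():
    o=observe(); T=np.array(o['tool_rot']); p=np.array(o['position'])
    print('tip in guide mm',(Rg.T@(p+T@TIP-O)*1e3).round(2),'tilt deg',np.degrees(Ro.from_matrix(Rt.T@T).as_rotvec()).round(2),'F guide',(Rg.T@o['ft_force']).round(1),'grip',o['grip_width'])
E
python3 -c "
from goal import *
tipnow(); goal([40,0,60]); print(observe()['q'])"
```

```text
time_s: 4.6
position: [0.522, 0.2604, 0.2087]
tool_rot: [[-0.75, 0.662, 0.0], [0.662, 0.75, 0.0], [-0.0, 0.0, -1.0]]
ft_force: [-1.0, -0.6, -1.2]
grip_width: 0.0241
gripper_force: 69.3
tip in guide mm [ 171.97 -348.9    -3.81] tilt deg [ -2.39 -39.97   6.53] F guide [-0.4  1.  -1.2] grip 0.02411573510717161
TCP goal [ 0.4594 -0.1382  0.2504] row [-0.4336 -0.6804 -0.0834] [ 0.0133  0.222  -0.0363] dist 0.406 deg 40.56669650015487
[ 1.48897830e+01  2.60869258e+01  7.11282223e+01 -2.51307956e-03
  8.27653154e+01 -3.36889234e+01]
```

```bash
python3 -m handwheel '[[[-0.434,-0.68,-0.2],[0.0133,0.222,-0.0363]],[[-0.434,-0.68,-0.2],[0.0133,0.222,-0.0363]],[[-0.434,-0.68,-0.2],[0.0133,0.222,-0.0363]],[[-0.434,-0.68,-0.2],[0.0133,0.222,-0.0363]],[[-0.434,-0.68,-0.2],[0.0133,0.222,-0.0363]],[[-0.434,-0.68,-0.2],[0.0133,0.222,-0.0363]],[[-0.434,-0.68,-0.083],[0.0133,0.222,-0.0363]],[[-0.434,-0.68,-0.083],[0.0133,0.222,-0.0363]],[[-0.434,-0.68,-0.083],[0.0133,0.222,-0.0363]],[[-0.434,-0.68,-0.083],[0.0133,0.222,-0.0363]]]'
python3 -m handwheel '[[[0,0,0],[0,0,0]],[[0,0,0],[0,0,0]],[[0,0,0],[0,0,0]]]'
python3 - <<'E'
from goal import *
tipnow(); goal([8,0,20]); print(observe()['q'])
c=camera_params("wrist"); p,d=get_image("wrist"); np.savez("w3.npz",p=p,d=d,**c)
cv2.imwrite("pics/w3.png",cv2.resize(p[160:400,170:470],None,fx=2.5,fy=2.5,interpolation=cv2.INTER_CUBIC)[:,:,::-1])
E
```

```text
time_s: 5.6
position: [0.4593, -0.1396, 0.2481]
tool_rot: [[-0.626, 0.571, -0.531], [0.436, 0.821, 0.369], [0.647, -0.001, -0.763]]
ft_force: [0.4, 0.5, -0.3]
grip_width: 0.0241
gripper_force: 69.3
time_s: 5.9
position: [0.4601, -0.1369, 0.2506]
tool_rot: [[-0.631, 0.566, -0.53], [0.434, 0.824, 0.364], [0.643, -0.0, -0.766]]
ft_force: [-0.8, 0.2, -0.4]
grip_width: 0.0238
gripper_force: 69.3
tip in guide mm [40.21 -1.58 60.05] tilt deg [ 0.07 -0.01 -0.08] F guide [ 0.4  0.3 -0.8] grip 0.023768625439146037
TCP goal [ 0.4585 -0.1375  0.1992] row [-0.0644 -0.0028  0.0801] [-0.0004  0.0001  0.0004] dist 0.051 deg 0.10750427675892753
[-31.72496272  32.53867219  62.77201398   2.16145713 124.62330141
 -86.64288098]
```

View pics/w3.png

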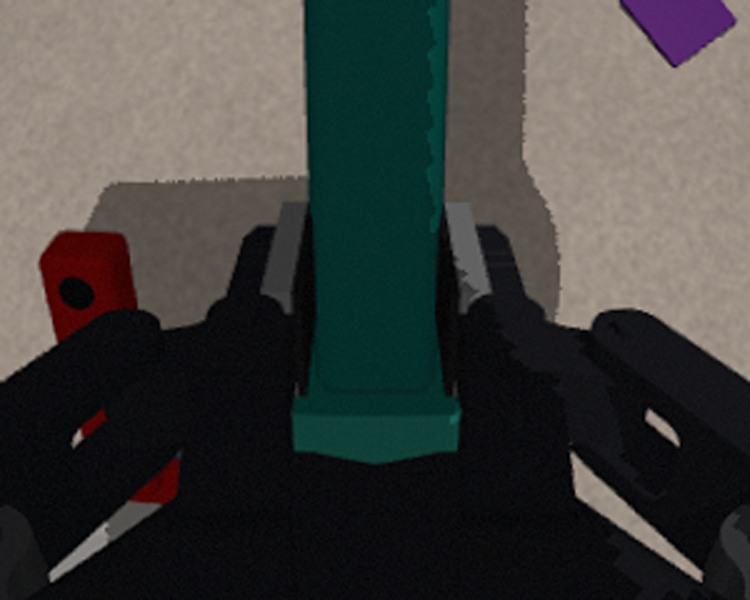

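The crop shows the handle gripped squarely between the pads, with the red handle clear to the left at (85,290). I'll bring the tip above the sill and check with the side camera.

```bash
python3 -m handwheel '[[[-0.02,-0.003,0.02],[0,0,0]],[[-0.045,-0.003,0.05],[0,0,0]],[[-0.064,-0.003,0.08],[0,0,0]],[[-0.064,-0.003,0.08],[0,0,0]],[[-0.064,-0.003,0.08],[0,0,0]]]'
python3 - <<'E'
from goal import *
tipnow()
p,d=get_image("side"); np.savez("s2.npz",p=p,d=d,**camera_params("side"))
p2,d2=get_image("top"); np.savez("t2.npz",p=p2,d=d2,**camera_params("top"))
a=cv2.resize(p[120:220,310:430],None,fx=6,fy=6,interpolation=cv2.INTER_CUBIC)
cv2.imwrite("pics/s2.png",a[:,:,::-1])
E
```

```text
time_s: 6.45
position: [0.4583, -0.1384, 0.1998]
tool_rot: [[-0.631, 0.567, -0.529], [0.435, 0.823, 0.365], [0.643, -0.0, -0.766]]
ft_force: [0.3, -0.5, -0.9]
grip_width: 0.0241
gripper_force: 69.3
tip in guide mm [ 8.08  0.77 20.67] tilt deg [ 0.03 -0.01 -0.02] F guide [-1.   0.2 -0.3] grip 0.024140009848248253
```

View pics/s2.png

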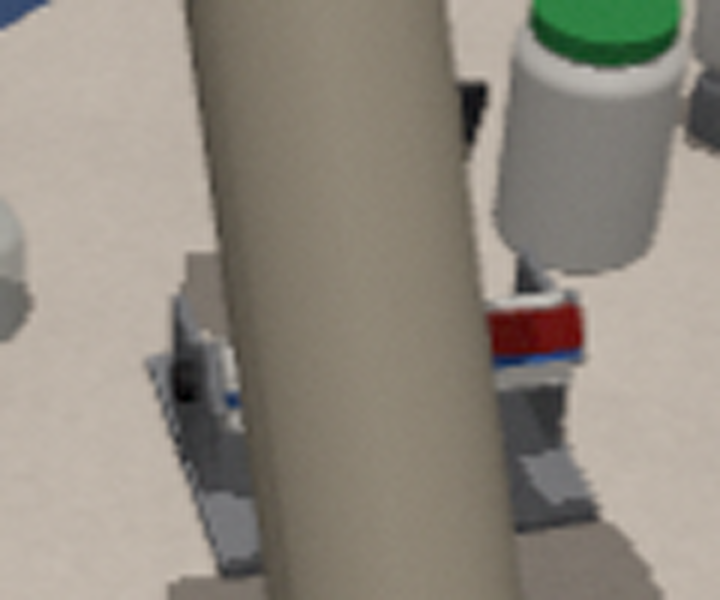

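The side view is blocked by the upper arm: only the rack's sides and the red scraper show, at (535,325). So I'll find the sill by force, lowering along the tool z.

```bash
python3 -m handwheel '[[[0,0,0.01],[0,0,0]],[[0,0,0.02],[0,0,0]],[[0,0,0.024],[0,0,0]],[[0,0,0.024],[0,0,0]],[[0,0,0.024],[0,0,0]]]'; python3 -c "from goal import *;tipnow()"
python3 -m handwheel '[[[0,0,0.003],[0,0,0]],[[0,0,0.006],[0,0,0]],[[0,0,0.006],[0,0,0]],[[0,0,0.006],[0,0,0]]]'; python3 -c "from goal import *;tipnow()"
```

```text
time_s: 7.05
position: [0.4517, -0.1343, 0.19]
tool_rot: [[-0.63, 0.568, -0.529], [0.435, 0.823, 0.365], [0.643, -0.0, -0.766]]
ft_force: [0.0, -0.5, -1.2]
grip_width: 0.0243
gripper_force: 69.3
tip in guide mm [7.71 1.24 8.22] tilt deg [0.01 0.   0.01] F guide [-1.1  0.4 -0.7] grip 0.02427959589455673
time_s: 7.45
position: [0.4501, -0.1332, 0.1876]
tool_rot: [[-0.63, 0.568, -0.529], [0.435, 0.823, 0.365], [0.643, -0.0, -0.766]]
ft_force: [-0.0, 0.1, -1.1]
grip_width: 0.0241
gripper_force: 69.3
tip in guide mm [7.68 1.25 5.13] tilt deg [0.01 0.01 0.01] F guide [-0.7 -0.  -0.9] grip 0.024050861242024525
```

```bash
python3 -m handwheel '[[[0,0,0.002],[0,0,0]],[[0,0,0.004],[0,0,0]],[[0,0,0.004],[0,0,0]],[[0,0,0.004],[0,0,0]]]'; python3 -c "from goal import *;tipnow()"
```

```text
time_s: 7.85
position: [0.4491, -0.1325, 0.1861]
tool_rot: [[-0.63, 0.568, -0.529], [0.435, 0.823, 0.365], [0.643, -0.0, -0.766]]
ft_force: [0.0, 0.0, -0.2]
grip_width: 0.024
gripper_force: 69.3
tip in guide mm [7.68 1.25 3.12] tilt deg [0.01 0.01 0.01] F guide [-0.1 -0.  -0.1] grip 0.023960918529821486
```

```bash
python3 -m handwheel '[[[0,0.0025,0.002],[0,0,0]],[[0,0.0025,0.002],[0,0,0]],[[0,0.0025,0.002],[0,0,0]]]' >/dev/null; python3 -c "from goal import *;tipnow()"
python3 -m handwheel '[[[0,0,0.002],[0,0,0]],[[0,0,0.002],[0,0,0]],[[0,0,0.002],[0,0,0]]]' > /dev/null; python3 -c "from goal import *;tipnow()"
```

```text
tip in guide mm [ 7.69 -0.06  2.1 ] tilt deg [0.01 0.01 0.01] F guide [-0.3  0.3 -0.6] grip 0.024199147282318867
tip in guide mm [ 7.69 -0.    1.12] tilt deg [0.01 0.01 0.01] F guide [ 0.1  0.1 -0.5] grip 0.024173272034181216
```

```bash
python3 -m handwheel '[[[0,0,0.002],[0,0,0]],[[0,0,0.002],[0,0,0]],[[0,0,0.002],[0,0,0]]]' >/dev/null; python3 -c "from goal import *;tipnow();print(observe()['wrist_torque'])"
python3 -m handwheel '[[[0,0,0.002],[0,0,0]],[[0,0,0.002],[0,0,0]],[[0,0,0.002],[0,0,0]]]' > /dev/null; python3 -c "from goal import *;tipnow();print(observe()['wrist_torque'])"
```

```text
tip in guide mm [7.67 0.02 0.14] tilt deg [0.01 0.01 0.01] F guide [-1.   0.5 -0.6] grip 0.024021305442498173
[-0.1494139  -0.32763719  0.00722788]
tip in guide mm [ 7.68  0.   -0.88] tilt deg [0.01 0.01 0.01] F guide [-0.4  0.8 -0.6] grip 0.024100271961174053
[-0.23667032 -0.27593897  0.0646893 ]
```

```bash
for i in 1; do python3 -m handwheel '[[[0,0,0.002],[0,0,0]],[[0,0,0.002],[0,0,0]],[[0,0,0.002],[0,0,0]]]' >/dev/null; python3 -c "from goal import *;tipnow();print(observe()['wrist_torque'])"; done
python3 -m handwheel '[[[0,0,0.002],[0,0,0]],[[0,0,0.002],[0,0,0]],[[0,0,0.002],[0,0,0]]]' > /dev/null; python3 -c "from goal import *;tipnow();print(observe()['wrist_torque'])"
```

```text
tip in guide mm [ 7.65 -0.02 -1.81] tilt deg [ 0.01 -0.    0.01] F guide [ 0.   1.1 -0.4] grip 0.02401127855139281
[-0.26589944 -0.41560968  0.06844182]
tip in guide mm [ 7.65 -0.   -2.65] tilt deg [ 0.01 -0.02  0.01] F guide [0.9 0.3 0.9] grip 0.024412837591616568
[-0.28350282 -0.42849584  0.10407813]
```

```bash
python3 -m handwheel '[[[0,0,0.002],[0,0,0]],[[0,0,0.002],[0,0,0]],[[0,0,0.002],[0,0,0]]]' >/dev/null; python3 -c "from goal import *;tipnow();print(observe()['wrist_torque'])"
```

```text
tip in guide mm [ 7.69  0.01 -3.62] tilt deg [ 0.01 -0.02  0.01] F guide [ 0.3 -0.3  2.5] grip 0.024397147173292288
[-0.34385657 -0.4785519   0.04072798]
```

Contact is at z ≈ -1.7 mm, where the camera fit puts the sill. I'll lift about 0.8 mm off it and slide in slowly.

```bash
python3 -m handwheel '[[[0,0,-0.003],[0,0,0]],[[0,0,-0.006],[0,0,0]],[[0,0,-0.006],[0,0,0]]]' >/dev/null; python3 -c "from goal import *;tipnow();print(observe()['wrist_torque'])"
python3 -m handwheel '[[[-0.006,0,0],[0,0,0]],[[-0.012,0,0],[0,0,0]],[[-0.018,0,0],[0,0,0]],[[-0.024,0,0],[0,0,0]],[[-0.024,0,0],[0,0,0]]]' >/dev/null; python3 -c "from goal import *;tipnow();print(observe()['wrist_torque'])"
```

```text
tip in guide mm [ 7.71  0.   -1.1 ] tilt deg [0.01 0.06 0.01] F guide [-0.2  0.3 -0.6] grip 0.02397924158052703
[-0.24531585 -0.31543726 -0.02363442]
tip in guide mm [-4.7   0.02 -1.12] tilt deg [0.01 0.04 0.01] F guide [-1.   0.4 -1. ] grip 0.02421229704309359
[-0.20656811 -0.33341333 -0.01810812]
```

Force-free at x = -4.7 mm, past the mouth, so I'll continue.

```bash
python3 -m handwheel '[[[-0.006,0,0],[0,0,0]],[[-0.012,0,0],[0,0,0]],[[-0.018,0,0],[0,0,0]],[[-0.024,0,0],[0,0,0]],[[-0.03,0,0],[0,0,0]],[[-0.03,0,0],[0,0,0]]]' >/dev/null; python3 -c "from goal import *;tipnow();print(observe()['wrist_torque'])"
```

```text
tip in guide mm [-19.68   0.03  -1.07] tilt deg [0.01 0.03 0.02] F guide [-0.7  0.5 -0.7] grip 0.0243504030954755
[-0.23092371 -0.29708938 -0.00325472]
```

```bash
python3 -m handwheel '[[[-0.008,0,0],[0,0,0]],[[-0.016,0,0],[0,0,0]],[[-0.024,0,0],[0,0,0]],[[-0.032,0,0],[0,0,0]],[[-0.04,0,0],[0,0,0]],[[-0.04,0,0],[0,0,0]]]' >/dev/null; python3 -c "from goal import *;tipnow();print(observe()['wrist_torque'])"
```

```text
tip in guide mm [-39.8    0.06  -1.14] tilt deg [0.01 0.04 0.02] F guide [-0.7  0.7 -0.2] grip 0.023870280226449367
[-0.21850352 -0.33410455  0.00220845]
```

```bash
python3 -m handwheel '[[[-0.008,0,0],[0,0,0]],[[-0.016,0,0],[0,0,0]],[[-0.024,0,0],[0,0,0]],[[-0.032,0,0],[0,0,0]],[[-0.04,0,0],[0,0,0]],[[-0.04,0,0],[0,0,0]]]' >/dev/null; python3 -c "from goal import *;tipnow();print(observe()['wrist_torque'])"
```

```text
tip in guide mm [-59.79   0.07  -1.16] tilt deg [0.01 0.04 0.02] F guide [-0.   0.1 -0.8] grip 0.023963734444334726
[-0.20756738 -0.33530213 -0.04159234]
```

```bash
python3 -m handwheel '[[[-0.004,0,0],[0,0,0]],[[-0.008,0,0],[0,0,0]],[[-0.012,0,0],[0,0,0]],[[-0.012,0,0],[0,0,0]]]' >/dev/null; python3 -c "from goal import *;tipnow();print(observe()['wrist_torque'])"
```

```text
tip in guide mm [-6.55e+01  2.00e-02 -9.90e-01] tilt deg [0.01 0.02 0.01] F guide [-0.4  0.3 -0.5] grip 0.024439642102967257
[-0.2237118  -0.32313147  0.03905482]
```

Now 1–2 mm steps until the back stop is felt.

```bash
python3 -m handwheel '[[[-0.003,0,0],[0,0,0]],[[-0.005,0,0],[0,0,0]],[[-0.005,0,0],[0,0,0]]]' >/dev/null; python3 -c "from goal import *;tipnow()"
```

```text
tip in guide mm [-6.763e+01  5.000e-02 -9.800e-01] tilt deg [0.01 0.05 0.01] F guide [ 1.7  0.9 -0.2] grip 0.023811432665319304
```

```bash
python3 -m handwheel '[[[-0.002,0,0],[0,0,0]],[[-0.003,0,0],[0,0,0]],[[-0.003,0,0],[0,0,0]]]' >/dev/null; python3 -c "from goal import *;tipnow()"
```

```text
tip in guide mm [-67.78   0.08  -1.24] tilt deg [0.04 0.21 0.01] F guide [10.6  1.3  1. ] grip 0.023874948278380517
```

```bash
python3 -m handwheel '[[[-0.002,0,0],[0,0,0]],[[-0.002,0,0],[0,0,0]],[[-0.002,0,0],[0,0,0]]]' >/dev/null; python3 -c "from goal import *;tipnow()"
```

```text
tip in guide mm [-67.81   0.1   -1.38] tilt deg [0.05 0.32 0.01] F guide [15.1  1.6  2.1] grip 0.024035164479129373
```

The stop is felt firmly at about -67.8 mm, within calibration of -70 mm. I'll ease the push, then release.

```bash
python3 -m handwheel '[[[0.002,0,0.001],[0,0,0]],[[0.002,0,0.001],[0,0,0]],[[0.002,0,0.001],[0,0,0]]]' >/dev/null; python3 -c "from goal import *;tipnow()"
python3 -m handwheel '[[[0,0,0],[0,0,0]],[[0,0,0],[0,0,0]],[[0,0,0],[0,0,0]],[[0,0,0],[0,0,0]],[[0,0,0],[0,0,0]],[[0,0,0],[0,0,0]],[[0,0,0],[0,0,0]],[[0,0,0],[0,0,0]]]' 0.7
python3 -c "from goal import *;tipnow()"
```

```text
tip in guide mm [-67.73   0.08  -1.54] tilt deg [0.04 0.18 0.01] F guide [11.4  1.9  1.6] grip 0.024086015003676735
time_s: 14.95
position: [0.496, -0.1633, 0.1331]
tool_rot: [[-0.63, 0.568, -0.529], [0.435, 0.823, 0.365], [0.643, -0.0, -0.766]]
ft_force: [-0.6, 0.2, -0.1]
grip_width: 0.0598
gripper_force: 0.0
tip in guide mm [-6.935e+01 -1.000e-02 -1.350e+00] tilt deg [0.01 0.   0.01] F guide [ 0.4  0.2 -0.5] grip 0.05976934841319769
```

```bash
python3 -m handwheel '[[[0,0,-0.02],[0,0,0]],[[0,0,-0.05],[0,0,0]],[[0,0,-0.1],[0,0,0]],[[0,0,-0.18],[0,0,0]],[[0,0,-0.24],[0,0,0]],[[0,0,-0.24],[0,0,0]]]'
python3 -m handwheel '[[[0.3,0,-0.24],[0,0,0]],[[0.3,0,-0.24],[0,0,0]],[[0.3,0,-0.24],[0,0,0]],[[0.3,0,-0.24],[0,0,0]],[[0.3,0,-0.24],[0,0,0]],[[0.3,0,-0.24],[0,0,0]]]' | head -2
python3 - <<'E'
from rig import *
from h import *
c=camera_params("wrist"); p,d=get_image("wrist"); np.savez("w4.npz",p=p,d=d,**c)
q,d2=get_image("top"); np.savez("t4.npz",p=q,d=d2,**camera_params("top"))
a=cv2.resize(q[130:250,260:460],(800,480),interpolation=cv2.INTER_CUBIC)
b=cv2.resize(p,(192,120))
a[:120,:192]=b
cv2.imwrite("pics/end.png",a[:,:,::-1])
G=np.load("guide.npy"); 
h=cv2.cvtColor(q,cv2.COLOR_RGB2HSV); m=(h[...,0]>75)&(h[...,0]<97)&(h[...,1]>90)
m[:165]=0;m[250:]=0;m[:,:325]=0;m[:,415:]=0
K,R,t=[np.load("t4.npz")[k] for k in "KRt"]
W=cloud(d2,K,R,t)[m]; g=(W-G[:,3])@G[:,:3]*1e3; print(m.sum(), np.percentile(g,[2,50,98],axis=0).round(1))
E
```

```text
time_s: 15.55
position: [0.5609, -0.2084, 0.2271]
tool_rot: [[-0.633, 0.568, -0.525], [0.438, 0.823, 0.363], [0.638, -0.0, -0.77]]
ft_force: [0.4, -0.0, 0.1]
grip_width: 0.0598
gripper_force: 0.0
time_s: 16.15
position: [0.5283, -0.1855, 0.4132]Traceback (most recent call last):
  File "<stdin>", line 13, in <module>
    return _quantile_unchecked(
        a, q, axis, out, overwrite_input, method, keepdims, weights)
    return _ureduce(a,
                    func=_quantile_ureduce_func,
    ...<5 lines>...
                    overwrite_input=overwrite_input,
                    method=method)
    r = func(a, **kwargs)
    result = _quantile(arr,
                       quantiles=q,
    ...<2 lines>...
                       out=out,
                       weights=wgt)
    slices_having_nans = np.isnan(arr[-1, ...])
                                  ~~~^^^^^^^^^
IndexError: index -1 is out of bounds for axis 0 with size 0
```

View pics/end.png

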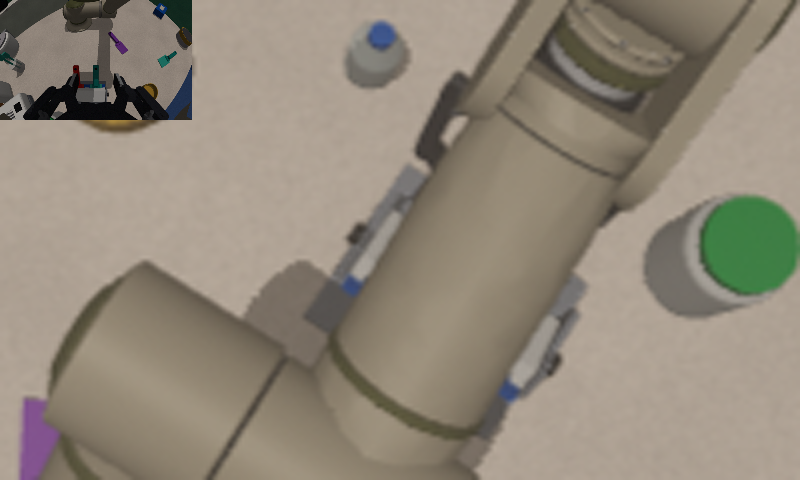

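The top view is mostly blocked by the arm. The wrist inset shows the teal handle at (97,75) parked parallel to the red one at (77,75), and the bottle and tub are undisturbed. I'll compare the handle ends numerically.

```bash
python3 - <<'E'
from h import *
p,d,K,R,t=load("w4"); G=np.load("guide.npy"); Rg,O=G[:,:3],G[:,3]; C=-R.T@t
h=cv2.cvtColor(p,cv2.COLOR_RGB2HSV); H,S=h[...,0],h[...,1]
for nm,m in (("teal",(H>75)&(H<97)&(S>90)),("red",((H<6)|(H>174))&(S>120))):
    v,u=np.nonzero(m); q=np.stack([u,v],1)-K[:2,2]; r=np.linalg.norm(q,axis=1); th=r/K[0,0]
    ray=np.c_[q/r[:,None]*np.sin(th)[:,None],np.cos(th)]@R
    c=Rg.T@(C-O); rg=ray@Rg; P=(c+rg*((.017-c[2])/rg[:,2])[:,None])*1e3
    y0=0 if nm=="teal" else 90
    P=P[(abs(P[:,1]-y0)<42)&(P[:,0]>-20)&(P[:,0]<170)]
    e=P[P[:,0]>60]; print(nm,len(P),'x',np.percentile(P[:,0],[1,99.5]).round(1),'y',np.percentile(e[:,1],[2,50,98]).round(1))
E
```

```text
teal 1644 x [ 12.5 133. ] y [-11.9  -1.1  11.1]
red 924 x [ 12.3 131.1] y [ 74.9  84.8 101.5]
```

```bash
python3 -c "
from rig import *
print(observe()['time_s'],observe()['ft_force']); print(close_job())"
```

```text
16.25 [ 0.42806232 -0.65730653 -0.16154715]
the job is handed in; nothing more can be done
None
```

The teal scraper is parked in the empty slot beside the red one: I felt the blade meet the back stop at about 15 N, its handle end lies within about 2 mm of the red one's in the last wrist image, and I handed in at 16 s with the gripper clear.

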